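# Back off the spray-probe retaining ring of an ion source

## Robot

A 6-joint arm with a two-finger parallel gripper is mounted at the origin on the work surface. World frame = base frame: x ahead of the robot, y to its left, z up, the work surface at z = 0. Lengths are in m, angles in rad, forces in N, time in s.
With the tool pointing down it reaches from about 0.25 to 0.725 m from the base axis. Payload 9.7 kg.
Tool frame: the origin (TCP) lies between the finger pads, 19 mm behind the fingertips; this is the grasp point; z points along the fingers, y is the line along which they close (so a half turn about z gives the same grasp; the last joint's range is limited). The gripper opens to 85 mm and grips with 20 to 120 N. Pads are 22 mm wide; open, the fingers measure 114 mm over their backs; the gripper's body (76 mm by 85 mm) begins 54 mm behind the grasp point. The pads swing forward as they close: fully open they stand 13 mm farther back than shut.
Start: joints at [-1.253, 0.087, 0.176, 1.66, 0, 1.571], TCP at [0.172, -0.522, 0.25] pointing down, gripper open.
Joint ranges: [-3.13, 3.13], [-0.85, 1.81], [-1.15, 1.24], [-2.2, 2.28], [-1.44, 1.52], [-3.14, 3.14]. Speed limits (rad/s): [2.22, 2.22, 2.57, 3.14, 3.14, 3.14].

## Interface

Orientations are given as a rotation vector (axis times angle).
In Python, from bench import sense, grab_frame, camera_info, hand_in, recognise, cut_out, place_of gives the robot as it stands.
- The arm moves only by the shell command python3 -m pendant 'ROWS' [FORCE]. ROWS is JSON, a list of rows, each a list of 3 entries, a list of its own where there are three numbers: the closure, from 0 (fully open) to 1 (shut), then the shift along the world's x, y, z in units of 50 mm (1.0 is 50 mm), then the turn, a rotation vector about the world's x, y, z in units of 6 degrees (1.0 is 6 degrees). A call has exactly 10 rows; each row shifts and turns the commanded pose from where the row before left it; what a row does not reach is not made up. A row lasts 1/10 s, in which the tool goes at most 50 mm and 8.59 degrees, less where a joint would pass 70% of its speed; a pose out of reach is approached as far as the arm can. A call is refused whole if a number of a shift passes 1 or a number of a turn 1, either way. A call with a gripper value outside its range is refused whole. The fingers move at their own pace and stop on an object; FORCE is the grip in N (left out, the last holds). Time passes only in rows, so rows that do not move let the fingers close, or fill a call up. It gives the time, the measured TCP pose, the force, the opening and the grip force at its end, in the units of the state.
- sense(): the state, without advancing time (a new reading comes with each control period).
- grab_frame(name): name is "side" or "top"; returns (picture, depth): 384x512x3 uint8, blue, green, red; 384x512 float32, m along the optical axis (not along the pixel's ray), 0 where there is no reading.
- camera_info(name): a dict with "mtx" (3x3 intrinsics, pixels), "world_from_camera" (4x4, takes a point from camera to world coordinates). Camera axes: x right, y up, looking along -z (the intrinsics and any distortion apply to the point x, -y, -z); pixel columns grow to the right and rows downward; lengths in m; the calibration is good to about 2 mm. A picture is of the moment at which its call begins. camera_info takes no time and is no camera call.
- hand_in(): hands the job in; it is judged then, once.
Trained networks look in the newest picture that a camera, given by its name, has taken for a name from the list of things; names that differ only in an ending like _2 or _b are one class to them, and where a whole thing is asked for, a point or a joint stands for the part that bears it (a point fixed in the world has none). Each returns a list of dicts, best first, with "confidence" (0 to 1); they miss things now and then, are a little off and sometimes report something else, mostly with a low value. They report only what shows in the picture. A call takes as long as a camera call.
- recognise(camera, query): "location" ([x, y, z] in m, in world coordinates, good to about 4 mm: the middle of the surface that is visible of it).
- cut_out(camera, query): "region" (384x512 bool, what is visible of it).
- place_of(camera, query): "location" ([x, y, z] in m, in world coordinates, good to about 4 mm: a listed point, or the origin of a listed thing).
The state is a dict: "t": time; "q": joint angles; "joint_velocities": joint speeds; "joint_efforts": joint torques, N m; "tcp_pos": TCP position; "ee_rot": TCP orientation; "force": force on the tool from outside, world axes, zero at the start; "ft_torque": the same for the moment, N m; "gripper_width": finger opening in m; "grip_force": force on a finger pad.
Only numpy, scipy, OpenCV 4.12 (cv2) and the standard library are available. Lean on these libraries where they do the work, as an engineer would, in place of code of your own. Each camera call takes 0.05 s, during which the arm holds its last target. There are 200 camera calls.

## Task

The ion source stands on the bench ready to have its spray probe serviced. Loosen the knurled bronze retaining ring around the probe by two full turns from tight (anticlockwise seen from above), by pushing its rim round with a fingertip in as many strokes as it takes, without gripping it or leaning hard on it, and stop with the ring's white line back near the white line on the tower. Leave the probe down in its tower, the black adjustment nut on its head unturned and the rack, tubes, bottle and jar where they stand, and take the hand away.

Things in the scene. Friction and masses are not known exactly. Their poses are not given: they have to be found in the camera images.
- source: Silver ion source with teal flange and round window (local +x side), rigidly fixed. Origin: underside of its 190 x 190 mm grey cradle, on the bench right below the ring's axis. Block 115 x 150 mm, top 137 mm up; teal deck 98 x 98 mm, top 155 mm; on it a tower 43 mm across (52 at the foot) up to 189 mm carries the ring. A black plug at local (-12,-37) mm rises to 175 mm, below the ring.
- ring (a joint): Turn of the knurled bronze ring about its upright axis, rad. 0 = tight against a stop (the start; its white line over the tower's); grows anticlockwise seen from above = loosening, and counts on (one turn 6.283). Stays where left; about 0.04 N m turns it, some 2 N along the rim. It climbs 2 mm per turn; the thread ends at 3.5 turns.
- ring_center (a point): Centre of the ring, on its axis at mid-height (198 mm above the bench when tight). Ring 48 mm in diameter, 16 mm tall (190 to 206 mm above the bench when tight); its rim is open to a fingertip all round except beside the black post. The tower below is narrower (43 mm).
- ring_mark (a point): Outer end of the white line painted on the ring's top face and rim: 24 mm from the axis, at the ring's top. Turns with the ring.
- tower_mark (a point): Top of the fixed white line on the tower just under the ring, on the source's local +x side.
- post_top (a point): Top centre of the black micrometer post, 17 mm in diameter, fixed on the deck, 49 mm from the ring's axis at local (31.5, 37.5) mm; top 215 mm above the bench, 9 mm over the tight ring. Its gap to the rim is 16.5 mm: closed fingers cannot pass through to circle the ring.
- probe (a joint): Height of the spray probe in its tower, m; 0 = seated (the start), grows as it is drawn upward. The probe is the 23 mm thick aluminium stem standing up through the ring to 218 mm above the bench.
- probe_top (a point): Top of the tan fitting on the probe's head, on the ring's axis, 237 mm above the bench: the highest point of the source.
- nut (a joint): Turn of the black knurled electrode adjustment nut on the probe's head (19 mm in diameter, from 220 to 231 mm above the bench), rad, 0 at the start; turns easily either way; must be left alone.
- rack: Blue tube rack, 82 x 122 x 62 mm, loose. Origin: centre of its underside.
- tube1: Capped conical tube standing in the rack, 29 mm thick (cap 34 mm), 114 mm tall, loose. Origin: its tip.
- tube2: The second such tube in the rack. Origin: its tip.
- solvent: Amber solvent bottle, 60 mm in diameter, 135 mm tall, loose. Origin: centre of its underside.
- jar: Small glass jar with a white lid, 44 mm in diameter, 50 mm tall, loose. Origin: centre of its underside.

How it is judged:
By the outcome, as a careful person would: the job done as asked, in the order asked, and still so for the second after the job is handed in, with the robot touching nothing.
It also fails if it takes over 67 s, if anything falls off the work surface, if the arm or the gripper's body presses on something with over 40 N, if the wrist force passes 120 N, or if a joint passes its speed limit or range.

## Working session

There is one attempt and no reset: what is moved stays moved. The work goes in short steps, Python scripts to look and compute and a shell command to move; the robot and the scene stay as the last step left them, time stands still between calls to the robot, and variables do not carry over. Pictures are saved under pics/ and viewed, at most 10 in all, crops included, and the job is handed in when it is done.

```bash
ls; mkdir -p pics; python3 - <<'E'
from bench import *
import cv2, numpy as np
s=sense(); print({k:np.round(v,3).tolist() for k,v in s.items()})
for c in ("side","top"):
    im,d=grab_frame(c); cv2.imwrite(f"pics/{c}0.png",im)
    for q in ("source","ring_center","ring_mark","tower_mark","post_top","probe_top","rack","solvent","jar"):
        r=place_of(c,q); print(c,q,[(np.round(x["location"],4).tolist(),round(x["confidence"],2)) for x in r[:2]])
E
```

```text
pics
{'t': 0.0, 'q': [-1.253, 0.087, 0.175, 1.66, -0.0, 1.571], 'joint_velocities': [-0.0, -0.001, -0.0, 0.002, 0.001, -0.001], 'joint_efforts': [-0.004, -52.04, 46.479, 0.016, -0.0, 0.0], 'tcp_pos': [0.172, -0.522, 0.249], 'ee_rot': [-3.101, -0.497, 0.0], 'force': [-0.392, 1.556, -0.495], 'ft_torque': [0.022, -0.009, -0.031], 'grip_force': 0.0, 'gripper_width': 0.086}
side source [([0.5069, 0.0592, 0.0024], 0.8)]
side ring_center [([0.5051, 0.0609, 0.1986], 0.5)]
side ring_mark [([0.5306, 0.0633, 0.2043], 0.66), ([0.4091, -0.2837, -0.0034], 0.43)]
side tower_mark [([0.5287, 0.0652, 0.1913], 0.68)]
side post_top [([0.5283, 0.1018, 0.2152], 0.92)]
side probe_top [([0.5052, 0.0601, 0.2341], 0.58)]
side rack [([0.5452, -0.3234, 0.003], 0.96)]
side solvent [([0.606, 0.3294, -0.0041], 0.56), ([0.5031, 0.0631, 0.1956], 0.5)]
side jar [([0.4031, -0.2867, 0.0003], 0.8)]
top source [([0.5104, 0.0602, -0.0013], 0.69)]
top ring_center [([0.5062, 0.0553, 0.2019], 0.73)]
top ring_mark [([0.5337, 0.0635, 0.2063], 0.6)]
top tower_mark [([0.5323, 0.0665, 0.1894], 0.97)]
top post_top [([0.5298, 0.105, 0.2177], 0.87)]
top probe_top [([0.5092, 0.0567, 0.2022], 0.61), ([0.5123, 0.0572, 0.2376], 0.6)]
top rack [([0.5446, -0.3285, -0.0044], 0.85)]
top solvent [([0.6109, 0.3309, -0.0025], 0.71)]
top jar [([0.4071, -0.2873, 0.0011], 0.67)]
```

View pics/side0.png

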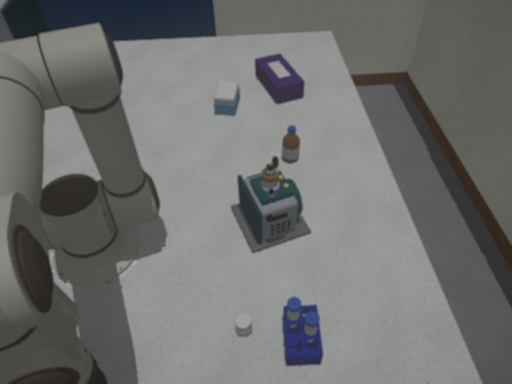

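View pics/top0.png

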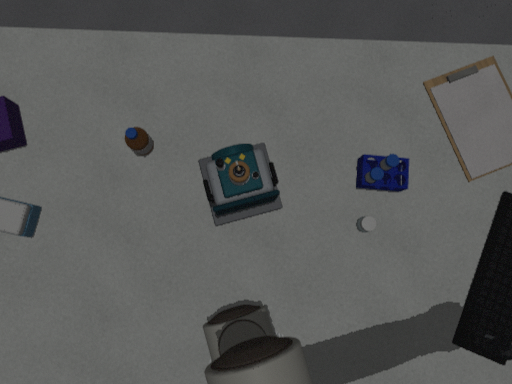

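The side view shows the source at about (270,205) px with the ring at (270,178). The top view has the ring at (239,172), the post up-left of it, the rack at (382,172), the jar at (367,223) and the bottle at (138,140). These agree with the networks: the ring axis is near (0.508, 0.059) with a yaw of about 15°. My plan is to use the shut fingertips on the -x side of the rim and push along -y in short straight strokes, like a rack on a pinion.

```bash
python3 -m pendant '[[1,[0.2,0.5,0.3],[0,0,-1]],[1,[0.27,0.6,0.3],[0,0,-1]],[1,[0.27,0.6,0],[0,0,-1]],[1,[0.27,0.6,0],[0,0,0]],[1,[0.27,0.6,0],[0,0,0]],[1,[0.27,0.6,0],[0,0,0]],[1,[0.27,0.6,0],[0,0,0]],[1,[0.27,0.6,0],[0,0,0]],[1,[0.27,0.6,0],[0,0,0]],[1,[0.27,0.6,0],[0,0,0]]]' 20; python3 -c "
from bench import *
import numpy as np
print(sense()['ee_rot'],sense()['tcp_pos'])
for c in('side','top'):print(c,np.round(camera_info(c)['world_from_camera'][:3,3],2))"
```

```text
t: 2.0
tcp_pos: [0.3036, -0.2262, 0.2801]
ee_rot: [3.141, 0.005, 0.001]
force: [0.5, -0.7, -0.5]
gripper_width: -0.0
grip_force: 0.0
[3.14126666e+00 5.29670252e-03 7.74022195e-04] [ 0.30360159 -0.22621107  0.28014549]
side [ 0.42 -0.75  1.  ]
top [0.33 0.04 1.2 ]
```

```bash
python3 -m pendant '[[1,[0.27,0.6,0],[0,0,0]],[1,[0.27,0.6,0],[0,0,0]],[1,[0.27,0.6,0],[0,0,0]],[1,[0.27,0.6,0],[0,0,0]],[1,[0.27,0.6,0],[0,0,0]],[1,[0.27,0.6,0],[0,0,0]],[1,[0.27,0.6,0],[0,0,0]],[1,[0.27,0.6,0],[0,0,0]],[1,[0.27,0.6,0],[0,0,0]],[1,[0.27,0.6,0],[0,0,0]]]'; python3 - <<'E'
from bench import *
import cv2,numpy as np
print(sense()['tcp_pos'])
im,d=grab_frame("side"); cv2.imwrite("pics/side1.png",cv2.resize(im[110:230,200:340],None,fx=5,fy=5,interpolation=cv2.INTER_CUBIC))
E
```

```text
t: 3.0
tcp_pos: [0.4403, 0.0322, 0.2801]
ee_rot: [-3.109, -0.086, 0.001]
force: [0.0, 0.3, -0.2]
gripper_width: -0.0001
grip_force: 0.0
[0.44032124 0.03222639 0.28014708]
```

View pics/side1.png

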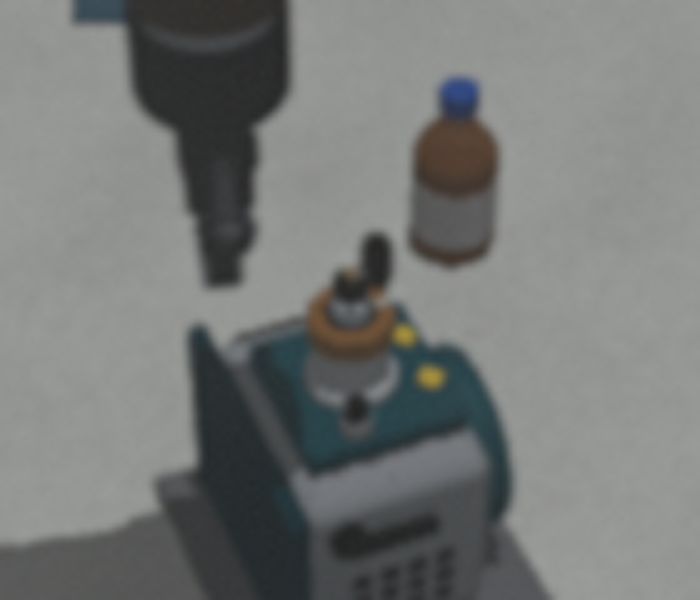

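The side crop shows the shut fingertips at about (222,280) px, left of and above the bronze ring at (350,325). The post is behind the ring at (376,260). I'll descend beside the rim.

```bash
python3 -m pendant '[[1,[0,0.3,0],[0,0,0]],[1,[0,0.3,0],[0,0,0]],[1,[0,0.2,0],[0,0,-0.5]],[1,[0,0,-0.3],[0,0,0]],[1,[0,0,-0.3],[0,0,0]],[1,[0,0,-0.3],[0,0,0]],[1,[0,0,-0.3],[0,0,0]],[1,[0,0,-0.16],[0,0,0]],[1,[0,0,0],[0,0,0]],[1,[0,0,0],[0,0,0]]]'
```

```text
t: 4.05
tcp_pos: [0.4419, 0.0346, 0.2126]
ee_rot: [-3.083, -0.069, 0.002]
force: [-0.6, 0.1, -0.5]
gripper_width: -0.0002
grip_force: 0.0
```

```bash
python3 -c "
from bench import *
import numpy as np
from scipy.spatial.transform import Rotation as R
s=sense();print(np.round(s['q'],3),np.round(s['tcp_pos'],4));print(np.round(R.from_rotvec(s['ee_rot']).as_matrix(),3));print(np.round(s['joint_velocities'],3))"
```

```text
[ 0.044 -0.179 -0.153  1.596  0.058  3.141] [0.4419 0.0346 0.2126]
[[ 0.999  0.044 -0.002]
 [ 0.045 -0.997  0.057]
 [ 0.    -0.058 -0.998]]
[0.006 0.002 0.013 0.    0.001 0.001]
```

Joint 6 has reached its limit, which explains the tilt. I'll turn the hand +90° and work from the -y side instead, stroking along +x.

```bash
python3 -m pendant '[[1,[0,-0.2,0],[0,0,1]],[1,[0,-0.2,0],[0,0,1]],[1,[0,-0.2,0],[0,0,1]],[1,[0.1,-0.2,0],[0,0,1]],[1,[0.2,0,0],[0,0,1]],[1,[0.2,0,0],[0,0,1]],[1,[0.2,0,0],[0,0,1]],[1,[0.2,0,0],[0,0,1]],[1,[0.2,0,0],[0,0,1]],[1,[0.2,0,0],[0,0,1]]]'; python3 -m pendant '[[1,[0,0,0],[0,0,1]],[1,[0,0,0],[0,0,1]],[1,[0,0,0],[0,0,1]],[1,[0,0,0],[0,0,1]],[1,[0,0,0],[0,0,0.6]],[1,[0,0,0],[0,0,0]],[1,[0,0,0],[0,0,0]],[1,[0,0,0],[0,0,0]],[1,[0,0,0],[0,0,0]],[1,[0,0,0],[0,0,0]]]'; python3 -c "
from bench import *
import numpy as np
from scipy.spatial.transform import Rotation as R
s=sense();print(np.round(s['q'],3),np.round(s['tcp_pos'],4));print(np.round(R.from_rotvec(s['ee_rot']).as_matrix(),3));print(np.round(s['force'],2))"
```

```text
t: 5.05
tcp_pos: [0.5076, -0.0052, 0.2129]
ee_rot: [-2.64, -1.612, 0.045]
force: [-0.4, -0.2, -0.5]
gripper_width: -0.0003
grip_force: 0.0
t: 6.05
tcp_pos: [0.5069, -0.0051, 0.212]
ee_rot: [-2.189, -2.196, 0.064]
force: [0.5, -1.4, -0.4]
gripper_width: 0.0
grip_force: 0.0
[-9.000e-03  2.900e-02  4.000e-02  1.640e+00 -1.000e-03  1.558e+00] [ 0.5069 -0.0051  0.212 ]
[[-0.003  0.998 -0.057]
 [ 1.     0.003 -0.001]
 [-0.    -0.057 -0.998]]
[ 0.49 -1.39 -0.42]
```

```bash
python3 -m pendant '[[1,[-0.1,0.2,0],[0,-0.54,0]],[1,[0,0.2,0],[0,0,0]],[1,[0,0.04,0],[0,0,0]],[1,[0,0.02,0],[0,0,0]],[1,[0,0.02,0],[0,0,0]],[1,[0,0.02,0],[0,0,0]],[1,[0,0.02,0],[0,0,0]],[1,[0,0.02,0],[0,0,0]],[1,[0,0,0],[0,0,0]],[1,[0,0,0],[0,0,0]]]'; python3 - <<'E'
from bench import *
import cv2,numpy as np
s=sense();print(s['tcp_pos'],s['ee_rot'])
im,d=grab_frame("side"); cv2.imwrite("pics/side2.png",cv2.resize(im[120:220,210:330],None,fx=6,fy=6,interpolation=cv2.INTER_CUBIC))
for q in("ring_mark","tower_mark"): print(q,[(np.round(x["location"],4).tolist(),round(x["confidence"],2)) for x in place_of("side",q)[:2]])
grab_frame("top")
for q in("ring_mark","tower_mark"): print(q,[(np.round(x["location"],4).tolist(),round(x["confidence"],2)) for x in place_of("top",q)[:2]])
E
```

```text
t: 7.05
tcp_pos: [0.5019, 0.0219, 0.212]
ee_rot: [-2.217, -2.225, 0.002]
force: [0.3, 0.7, 0.3]
gripper_width: 0.0001
grip_force: 0.0
[0.50187382 0.02190076 0.21198951] [-2.21743680e+00 -2.22512341e+00  1.80108880e-03]
ring_mark []
tower_mark [([0.5304, 0.065, 0.1931], 0.96)]
ring_mark []
tower_mark [([0.5291, 0.0653, 0.1916], 0.9), ([0.4123, -0.288, 0.0038], 0.63)]
```

View pics/side2.png

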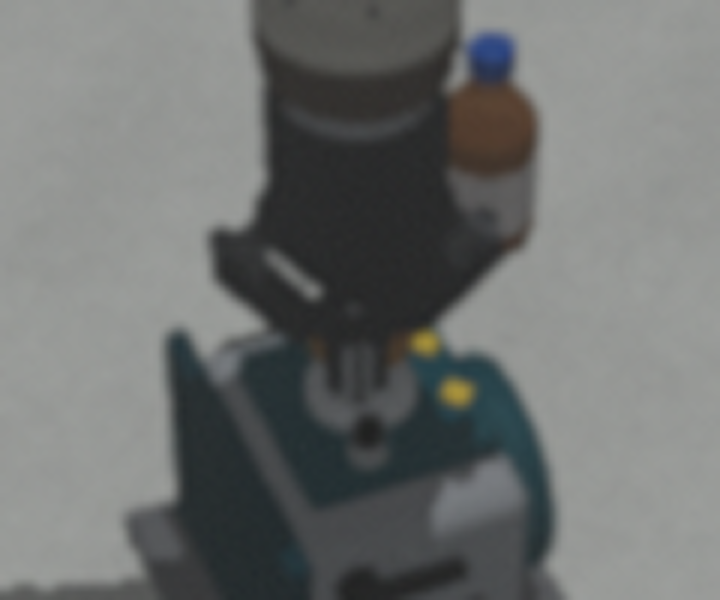

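The crop shows the shut fingertips at about (360,375) px, just in front of the ring (310–410 px wide) and upright. The hand hides the ring's line. Next I feel for contact.

```bash
python3 -m pendant '[[1,[0,0.02,0],[0,0,0]],[1,[0,0.02,0],[0,0,0]],[1,[0,0.02,0],[0,0,0]],[1,[0,0,0],[0,0,0]],[1,[0,0,0],[0,0,0]],[1,[0,0,0],[0,0,0]],[1,[0,0,0],[0,0,0]],[1,[0,0,0],[0,0,0]],[1,[0,0,0],[0,0,0]],[1,[0,0,0],[0,0,0]]]'; for i in 1 2 3; do python3 -c "
from bench import *
s=sense();print(s['force'],s['tcp_pos'])"; done
```

```text
t: 8.35
tcp_pos: [0.5019, 0.0237, 0.212]
ee_rot: [2.217, 2.223, -0.005]
force: [-0.9, -9.1, 1.3]
gripper_width: -0.0003
grip_force: 4.3
[-0.89090527 -9.11100384  1.27743383] [0.50188113 0.02369774 0.21204236]
[-0.89090527 -9.11100384  1.27743383] [0.50188113 0.02369774 0.21204236]
[-0.89090527 -9.11100384  1.27743383] [0.50188113 0.02369774 0.21204236]
```

Contact comes at TCP y ≈ 0.0237, with a stiffness of about 7.5 N/mm. First stroke with slightly lower pressure.

```bash
python3 -m pendant '[[1,[0.08,-0.006,0],[0,0,0]],[1,[0.08,0,0],[0,0,0]],[1,[0.08,0,0],[0,0,0]],[1,[0.08,0,0],[0,0,0]],[1,[0,0,0],[0,0,0]],[1,[0,-0.08,0],[0,0,0]],[1,[-0.2,0,0],[0,0,0]],[1,[-0.2,0,0],[0,0,0]],[1,[0,0.08,0],[0,0,0]],[1,[0,0,0],[0,0,0]]]'
```

```text
t: 9.35
tcp_pos: [0.4969, 0.0243, 0.2122]
ee_rot: [2.217, 2.224, -0.004]
force: [-2.7, -5.9, 0.7]
gripper_width: 0.0001
grip_force: 3.2
```

```bash
python3 -m pendant '[[1,[0.08,0,0],[0,0,0]],[1,[0.08,0,0],[0,0,0]],[1,[0.08,0,0],[0,0,0]],[1,[0.08,0,0],[0,0,0]],[1,[0.08,0,0],[0,0,0]],[1,[0,0,0],[0,0,0]],[1,[0,0,0],[0,0,0]],[1,[0,0,0],[0,0,0]],[1,[0,0,0],[0,0,0]],[1,[0,0,0],[0,0,0]]]'
```

```text
t: 10.35
tcp_pos: [0.5182, 0.0241, 0.2125]
ee_rot: [2.217, 2.223, -0.002]
force: [1.5, -6.9, 1.5]
gripper_width: -0.0003
grip_force: 3.1
```

```bash
python3 -m pendant '[[1,[0,-0.08,0],[0,0,0]],[1,[-0.2,-0.3,0],[0,0,0]],[1,[-0.2,-0.4,0],[0,0,0]],[1,[0,-0.4,0],[0,0,0]],[1,[0,0,0],[0,0,0]],[1,[0,0,0],[0,0,0]],[1,[0,0,0],[0,0,0]],[1,[0,0,0],[0,0,0]],[1,[0,0,0],[0,0,0]],[1,[0,0,0],[0,0,0]]]'; cat > look.py <<'E'
from bench import *
import cv2,numpy as np,sys
c0=np.array([.508,.0592])
print(np.round(sense()['tcp_pos'],4))
for c in ("top","side"):
    im,d=grab_frame(c)
    for q in("ring_mark","tower_mark"):
        for x in place_of(c,q)[:2]:
            p=np.array(x["location"]); v=p[:2]-c0
            print(c,q,np.round(p,4),round(x["confidence"],2),"ang",round(np.degrees(np.arctan2(v[1],v[0]))),"r",round(1e3*np.hypot(*v)))
    if len(sys.argv)>1:
        a=im[140:210,200:280] if c=="top" else im[130:220,220:320]
        cv2.imwrite(f"pics/{c}_{sys.argv[1]}.png",cv2.resize(a,(560,490),interpolation=cv2.INTER_CUBIC))
E
python3 look.py a
```

```text
t: 11.35
tcp_pos: [0.4979, -0.034, 0.2119]
ee_rot: [-2.217, -2.226, 0.002]
force: [-0.0, -0.1, -0.1]
gripper_width: 0.0002
grip_force: 0.0
[ 0.4979 -0.034   0.2119]
top ring_mark [0.5029 0.0783 0.2081] 0.65 ang 105 r 20
top tower_mark [0.5327 0.0634 0.192 ] 0.89 ang 10 r 25
side tower_mark [0.5291 0.0633 0.1908] 0.77 ang 11 r 21
```

View pics/top_a.png

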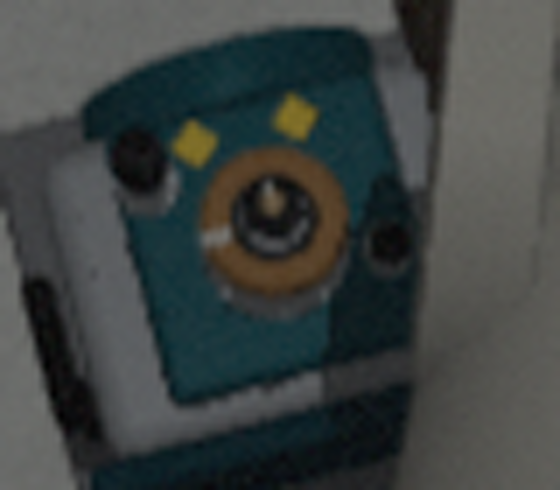

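The top crop shows the ring's white line at (215,237) px against the ring centre at (275,220). That puts it at about 105° in the world, so it has turned about 91° with no slip. I'll carry on with 20 mm strokes (about 49° each).

```bash
python3 -m pendant '[[1,[0,0.4,0],[0,0,0]],[1,[0,0.4,0],[0,0,0]],[1,[0,0.3,0],[0,0,0]],[1,[0,0.08,0],[0,0,0]],[1,[0,0,0],[0,0,0]],[1,[0.1,0,0],[0,0,0]],[1,[0.1,0,0],[0,0,0]],[1,[0.1,0,0],[0,0,0]],[1,[0.1,0,0],[0,0,0]],[1,[0,0,0],[0,0,0]]]'
```

```text
t: 12.65
tcp_pos: [0.5184, 0.024, 0.2119]
ee_rot: [2.218, 2.224, -0.002]
force: [1.3, -4.2, 1.0]
gripper_width: -0.0002
grip_force: 2.1
```

```bash
python3 -m pendant '[[1,[0,-0.08,0],[0,0,0]],[1,[-0.2,0,0],[0,0,0]],[1,[-0.2,0,0],[0,0,0]],[1,[0,0.08,0],[0,0,0]],[1,[0,0,0],[0,0,0]],[1,[0.1,0,0],[0,0,0]],[1,[0.1,0,0],[0,0,0]],[1,[0.1,0,0],[0,0,0]],[1,[0.1,0,0],[0,0,0]],[1,[0,0,0],[0,0,0]]]'
```

```text
t: 13.65
tcp_pos: [0.5184, 0.0241, 0.2124]
ee_rot: [2.217, 2.223, -0.002]
force: [1.2, -4.9, 2.4]
gripper_width: -0.0001
grip_force: 3.0
```

```bash
python3 -m pendant '[[1,[0,-0.08,0],[0,0,0]],[1,[-0.2,0,0],[0,0,0]],[1,[-0.2,0,0],[0,0,0]],[1,[0,0.08,0],[0,0,0]],[1,[0,0,0],[0,0,0]],[1,[0.1,0,0],[0,0,0]],[1,[0.1,0,0],[0,0,0]],[1,[0.1,0,0],[0,0,0]],[1,[0.1,0,0],[0,0,0]],[1,[0,0,0],[0,0,0]]]'; python3 look.py
```

```text
t: 14.65
tcp_pos: [0.5183, 0.0241, 0.2123]
ee_rot: [2.217, 2.223, -0.003]
force: [0.9, -5.5, 2.8]
gripper_width: 0.0
grip_force: 3.0
[0.5183 0.0241 0.2123]
side ring_mark [0.5042 0.0332 0.2084] 0.37 ang -98 r 26
side tower_mark [0.5289 0.0632 0.1901] 0.95 ang 11 r 21
```

```bash
python3 -m pendant '[[1,[0,-0.08,0],[0,0,0]],[1,[-0.2,0,0],[0,0,0]],[1,[-0.2,0,0],[0,0,0]],[1,[0,0.08,0],[0,0,0]],[1,[0,0,0],[0,0,0]],[1,[0.1,0,0],[0,0,0]],[1,[0.1,0,0],[0,0,0]],[1,[0.1,0,0],[0,0,0]],[1,[0.1,0,0],[0,0,0]],[1,[0,0,0],[0,0,0]]]'
```

```text
t: 15.95
tcp_pos: [0.5183, 0.0241, 0.2123]
ee_rot: [2.217, 2.223, -0.003]
force: [0.9, -5.9, 2.7]
gripper_width: -0.0002
grip_force: 3.0
```

```bash
python3 -m pendant '[[1,[0,-0.08,0],[0,0,0]],[1,[-0.2,0,0],[0,0,0]],[1,[-0.2,0,0],[0,0,0]],[1,[0,0.08,0],[0,0,0]],[1,[0,0,0],[0,0,0]],[1,[0.1,0,0],[0,0,0]],[1,[0.1,0,0],[0,0,0]],[1,[0.1,0,0],[0,0,0]],[1,[0.1,0,0],[0,0,0]],[1,[0,0,0],[0,0,0]]]'
```

```text
t: 16.95
tcp_pos: [0.5183, 0.0241, 0.2124]
ee_rot: [2.217, 2.223, -0.002]
force: [0.4, -6.4, 3.3]
gripper_width: -0.0002
grip_force: 3.1
```

```bash
python3 -m pendant '[[1,[0,-0.08,0],[0,0,0]],[1,[-0.2,-0.3,0],[0,0,0]],[1,[-0.2,-0.4,0],[0,0,0]],[1,[0,-0.4,0],[0,0,0]],[1,[0,0,0],[0,0,0]],[1,[0,0,0],[0,0,0]],[1,[0,0,0],[0,0,0]],[1,[0,0,0],[0,0,0]],[1,[0,0,0],[0,0,0]],[1,[0,0,0],[0,0,0]]]'; python3 look.py b
```

```text
t: 17.95
tcp_pos: [0.4979, -0.034, 0.2119]
ee_rot: [-2.217, -2.226, 0.002]
force: [-0.3, -0.6, -0.6]
gripper_width: -0.0001
grip_force: 0.0
[ 0.4979 -0.034   0.2119]
top tower_mark [0.5317 0.0669 0.1918] 0.71 ang 18 r 25
side ring_mark [ 0.4053 -0.2864  0.0031] 0.18 ang -107 r 361
side tower_mark [0.5295 0.0647 0.1938] 0.85 ang 14 r 22
```

View pics/top_b.png

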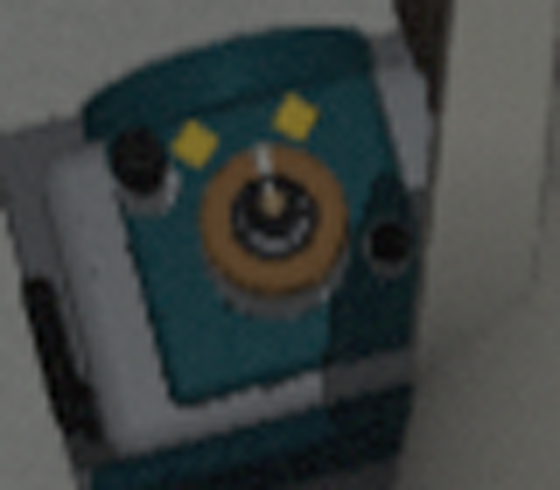

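The top crop shows the ring's line at (263,158) px against the centre at (275,220), i.e. about 11–13° in the world. One full turn is done, at about 53° per stroke. I'll make six more strokes, then look.

```bash
python3 -m pendant '[[1,[0,0.4,0],[0,0,0]],[1,[0,0.4,0],[0,0,0]],[1,[0,0.3,0],[0,0,0]],[1,[0,0.08,0],[0,0,0]],[1,[0,0,0],[0,0,0]],[1,[0.1,0,0],[0,0,0]],[1,[0.1,0,0],[0,0,0]],[1,[0.1,0,0],[0,0,0]],[1,[0.1,0,0],[0,0,0]],[1,[0,0,0],[0,0,0]]]'
```

```text
t: 19.25
tcp_pos: [0.5184, 0.024, 0.2119]
ee_rot: [2.218, 2.224, -0.002]
force: [2.0, -3.5, 0.6]
gripper_width: 0.0001
grip_force: 2.2
```

```bash
python3 -m pendant '[[1,[0,-0.08,0],[0,0,0]],[1,[-0.2,0,0],[0,0,0]],[1,[-0.2,0,0],[0,0,0]],[1,[0,0.08,0],[0,0,0]],[1,[0,0,0],[0,0,0]],[1,[0.1,0,0],[0,0,0]],[1,[0.1,0,0],[0,0,0]],[1,[0.1,0,0],[0,0,0]],[1,[0.1,0,0],[0,0,0]],[1,[0,0,0],[0,0,0]]]'
```

```text
t: 20.25
tcp_pos: [0.5183, 0.0241, 0.2124]
ee_rot: [2.217, 2.223, -0.002]
force: [1.2, -6.7, 2.6]
gripper_width: -0.0001
grip_force: 3.1
```

```bash
python3 -m pendant '[[1,[0,-0.08,0],[0,0,0]],[1,[-0.2,0,0],[0,0,0]],[1,[-0.2,0,0],[0,0,0]],[1,[0,0.08,0],[0,0,0]],[1,[0,0,0],[0,0,0]],[1,[0.1,0,0],[0,0,0]],[1,[0.1,0,0],[0,0,0]],[1,[0.1,0,0],[0,0,0]],[1,[0.1,0,0],[0,0,0]],[1,[0,0,0],[0,0,0]]]'
```

```text
t: 21.25
tcp_pos: [0.5183, 0.0241, 0.2124]
ee_rot: [2.217, 2.223, -0.003]
force: [1.2, -6.5, 2.1]
gripper_width: -0.0001
grip_force: 3.1
```

```bash
python3 -m pendant '[[1,[0,-0.08,0],[0,0,0]],[1,[-0.2,0,0],[0,0,0]],[1,[-0.2,0,0],[0,0,0]],[1,[0,0.08,0],[0,0,0]],[1,[0,0,0],[0,0,0]],[1,[0.1,0,0],[0,0,0]],[1,[0.1,0,0],[0,0,0]],[1,[0.1,0,0],[0,0,0]],[1,[0.1,0,0],[0,0,0]],[1,[0,0,0],[0,0,0]]]'
```

```text
t: 22.25
tcp_pos: [0.5183, 0.0241, 0.2124]
ee_rot: [2.217, 2.223, -0.003]
force: [1.6, -6.6, 2.2]
gripper_width: -0.0006
grip_force: 3.1
```

```bash
python3 -m pendant '[[1,[0,-0.08,0],[0,0,0]],[1,[-0.2,0,0],[0,0,0]],[1,[-0.2,0,0],[0,0,0]],[1,[0,0.08,0],[0,0,0]],[1,[0,0,0],[0,0,0]],[1,[0.1,0,0],[0,0,0]],[1,[0.1,0,0],[0,0,0]],[1,[0.1,0,0],[0,0,0]],[1,[0.1,0,0],[0,0,0]],[1,[0,0,0],[0,0,0]]]'
```

```text
t: 23.25
tcp_pos: [0.5183, 0.024, 0.2124]
ee_rot: [2.217, 2.223, -0.003]
force: [1.7, -5.7, 2.9]
gripper_width: -0.0002
grip_force: 3.1
```

```bash
python3 -m pendant '[[1,[0,-0.08,0],[0,0,0]],[1,[-0.2,0,0],[0,0,0]],[1,[-0.2,0,0],[0,0,0]],[1,[0,0.08,0],[0,0,0]],[1,[0,0,0],[0,0,0]],[1,[0.1,0,0],[0,0,0]],[1,[0.1,0,0],[0,0,0]],[1,[0.1,0,0],[0,0,0]],[1,[0.1,0,0],[0,0,0]],[1,[0,0,0],[0,0,0]]]'
```

```text
t: 24.25
tcp_pos: [0.5183, 0.0241, 0.2124]
ee_rot: [2.217, 2.223, -0.003]
force: [1.0, -6.6, 3.8]
gripper_width: -0.0
grip_force: 3.2
```

```bash
python3 -m pendant '[[1,[0,-0.08,0],[0,0,0]],[1,[-0.2,-0.3,0],[0,0,0]],[1,[-0.2,-0.4,0],[0,0,0]],[1,[0,-0.4,0],[0,0,0]],[1,[0,0,0],[0,0,0]],[1,[0,0,0],[0,0,0]],[1,[0,0,0],[0,0,0]],[1,[0,0,0],[0,0,0]],[1,[0,0,0],[0,0,0]],[1,[0,0,0],[0,0,0]]]'; python3 look.py c
```

```text
t: 25.25
tcp_pos: [0.4979, -0.034, 0.2119]
ee_rot: [-2.217, -2.226, 0.002]
force: [0.2, 0.1, -0.3]
gripper_width: 0.0003
grip_force: 0.0
[ 0.4979 -0.034   0.2119]
top ring_mark [0.5318 0.0446 0.2104] 0.82 ang -32 r 28
top ring_mark [0.5086 0.0572 0.0012] 0.6 ang -73 r 2
top tower_mark [0.5333 0.0651 0.1897] 0.71 ang 13 r 26
side tower_mark [0.5287 0.0609 0.1925] 0.72 ang 5 r 21
```

View pics/top_c.png

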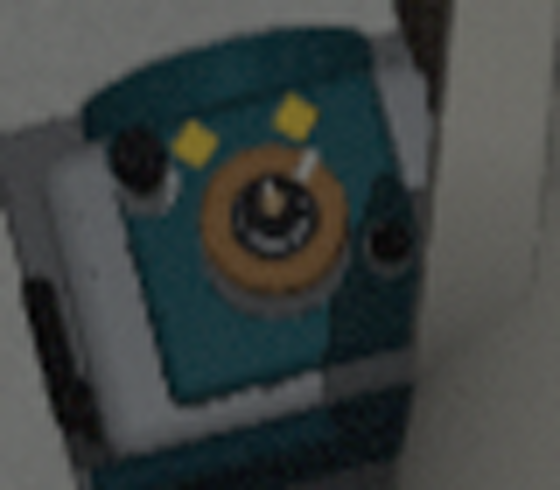

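The ring's line is at (308,165) px against the centre at (275,218), about -32° in the world. The tower's line is at about +13°, so 45° remains: one 17 mm stroke.

```bash
python3 -m pendant '[[1,[0,0.4,0],[0,0,0]],[1,[0,0.4,0],[0,0,0]],[1,[0,0.3,0],[0,0,0]],[1,[0,0.08,0],[0,0,0]],[1,[0,0,0],[0,0,0]],[1,[0.1,0,0],[0,0,0]],[1,[0.1,0,0],[0,0,0]],[1,[0.1,0,0],[0,0,0]],[1,[0.04,0,0],[0,0,0]],[1,[0,0,0],[0,0,0]]]'
```

```text
t: 26.55
tcp_pos: [0.5151, 0.0236, 0.2121]
ee_rot: [2.218, 2.224, -0.003]
force: [0.9, -5.0, 1.2]
gripper_width: -0.0
grip_force: 2.9
```

```bash
python3 -m pendant '[[1,[0,-0.08,0],[0,0,0]],[1,[0,-0.3,0],[0,0,0]],[1,[0,-0.4,0.2],[0,0,0]],[1,[0,-0.4,0.4],[0,0,0]],[1,[0,-0.4,0.4],[0,0,0]],[1,[0,-0.4,0.4],[0,0,0]],[1,[0,-0.4,0],[0,0,0]],[1,[0,0,0],[0,0,0]],[1,[0,0,0],[0,0,0]],[1,[0,0,0],[0,0,0]]]'; python3 look.py d
```

```text
t: 27.55
tcp_pos: [0.5146, -0.0941, 0.2815]
ee_rot: [-2.217, -2.225, 0.002]
force: [-0.3, -0.2, 0.7]
gripper_width: -0.0002
grip_force: 0.0
[ 0.5146 -0.0941  0.2815]
top ring_mark [0.5326 0.0591 0.2102] 0.64 ang 0 r 25
top tower_mark [0.5314 0.0666 0.1911] 0.72 ang 18 r 25
```

View pics/top_d.png

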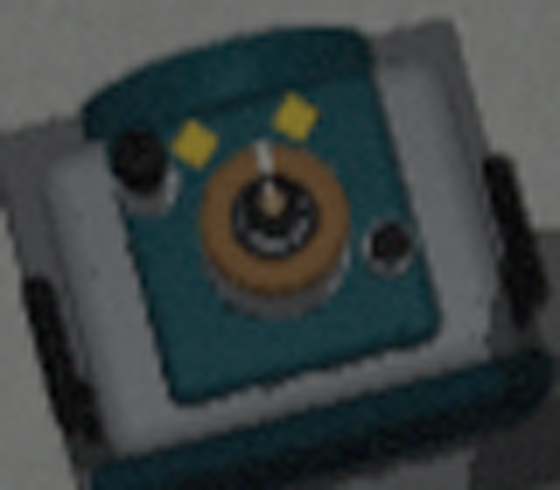

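The line is at (264,155) px against the centre at (275,218), which is within a few degrees of the deck's yaw. I'll compare it numerically with the starting picture.

```bash
python3 - <<'E'
from bench import *
import cv2,numpy as np
m=camera_info("top"); K=m["mtx"]; T=np.linalg.inv(m["world_from_camera"])
def px(p):
    c=T@np.r_[p,1]; return (K@[c[0]/-c[2],-c[1]/-c[2],1])[:2]
a0=cv2.imread("pics/top0.png"); a1,_=grab_frame("top")
th=np.radians(np.arange(-180,180,2))
for a,z in((a0,.206),(a1,.210)):
    best=[]
    pr=0
    for r in (.017,.019,.021):
        uv=np.array([px([.508+r*np.cos(t),.0592+r*np.sin(t),z]) for t in th],np.float32)
        v=cv2.remap(a,uv[None,:,0],uv[None,:,1],cv2.INTER_CUBIC)[0].astype(float); pr=pr+v[:,0]   # blue: white vs bronze
    w=np.where(np.abs(np.degrees(th)-12)<60,np.clip(pr-np.median(pr)-0.35*(pr.max()-np.median(pr)),0,None),0)
    print(np.degrees(th[np.argmax(pr)]), np.degrees((w*th).sum()/w.sum()))
E
python3 look.py | grep -v "^\["
```

```text
12.000000000000002 13.129577464788733
6.000000000000001 6.847689075630253
top ring_mark [0.5349 0.061  0.2106] 0.55 ang 4 r 27
top ring_mark [0.506  0.0575 0.2379] 0.44 ang -140 r 3
top tower_mark [0.5316 0.0651 0.1933] 0.85 ang 14 r 24
top tower_mark [0.5292 0.1083 0.2153] 0.61 ang 67 r 53
```

It is about 6° short of two turns and there is time left, so I'll make one small corrective stroke.

```bash
python3 -m pendant '[[1,[-0.1,0.4,0],[0,0,0]],[1,[-0.05,0.4,-0.4],[0,0,0]],[1,[0,0.4,-0.4],[0,0,0]],[1,[0,0.3,-0.4],[0,0,0]],[1,[0,0,-0.2],[0,0,0]],[1,[0,0.3,0],[0,0,0]],[1,[0,0.3,0],[0,0,0]],[1,[0,0.1,0],[0,0,0]],[1,[0,0,0],[0,0,0]],[1,[0,0,0],[0,0,0]]]'
```

```text
t: 29.2
tcp_pos: [0.5076, 0.0156, 0.2125]
ee_rot: [2.217, 2.225, -0.001]
force: [-0.1, -0.4, 0.1]
gripper_width: 0.0001
grip_force: 0.0
```

```bash
python3 -m pendant '[[1,[0,0.1,0],[0,0,0]],[1,[0,0.08,0],[0,0,0]],[1,[0,0,0],[0,0,0]],[1,[0.02,0,0],[0,0,0]],[1,[0.02,0,0],[0,0,0]],[1,[0.02,0,0],[0,0,0]],[1,[0,0,0],[0,0,0]],[1,[0,0,0],[0,0,0]],[1,[0,0,0],[0,0,0]],[1,[0,0,0],[0,0,0]]]'
```

```text
t: 30.2
tcp_pos: [0.5103, 0.0235, 0.2122]
ee_rot: [2.218, 2.223, -0.004]
force: [-0.9, -6.8, 1.3]
gripper_width: 0.0004
grip_force: 3.5
```

```bash
python3 -m pendant '[[1,[0,-0.08,0],[0,0,0]],[1,[0,-0.3,0],[0,0,0]],[1,[0,-0.4,0.2],[0,0,0]],[1,[0,-0.4,0.4],[0,0,0]],[1,[0,-0.4,0.4],[0,0,0]],[1,[0,-0.4,0.4],[0,0,0]],[1,[0,-0.4,0],[0,0,0]],[1,[0,0,0],[0,0,0]],[1,[0,0,0],[0,0,0]],[1,[0,0,0],[0,0,0]]]'; python3 - <<'E'
from bench import *
import cv2,numpy as np
m=camera_info("top"); K=m["mtx"]; T=np.linalg.inv(m["world_from_camera"])
def px(p):
    c=T@np.r_[p,1]; return (K@[c[0]/-c[2],-c[1]/-c[2],1])[:2]
a0=cv2.imread("pics/top0.png"); a1,_=grab_frame("top")
for q in("probe_top","jar","rack","solvent"): print(q,[np.round(x["location"],3) for x in place_of("top",q)[:1]])
cv2.imwrite("pics/end.png",cv2.resize(a1[140:210,200:280],(560,490),interpolation=cv2.INTER_CUBIC))
th=np.radians(np.arange(-180,180,2))
for a,z in((a0,.206),(a1,.210)):
    pr=0
    for r in (.017,.019,.021):
        uv=np.array([px([.508+r*np.cos(t),.0592+r*np.sin(t),z]) for t in th],np.float32)
        pr=pr+cv2.remap(a,uv[None,:,0],uv[None,:,1],cv2.INTER_CUBIC)[0].astype(float)[:,0]
    w=np.where(np.abs(np.degrees(th)-12)<60,np.clip(pr-np.median(pr)-0.35*(pr.max()-np.median(pr)),0,None),0)
    print(np.degrees(th[np.argmax(pr)]), np.degrees((w*th).sum()/w.sum()))
E
```

```text
t: 31.2
tcp_pos: [0.5102, -0.0941, 0.2816]
ee_rot: [-2.217, -2.225, 0.002]
force: [0.6, 0.3, -0.3]
gripper_width: -0.0
grip_force: 0.0
probe_top [array([0.507, 0.058, 0.237])]
jar []
rack [array([ 0.544, -0.327, -0.001])]
solvent [array([0.61 , 0.329, 0.001])]
12.000000000000002 13.129577464788733
14.0 13.863880759545363
```

View pics/end.png

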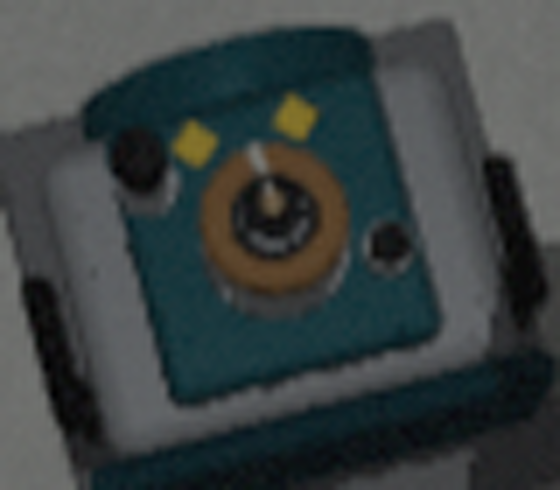

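The ring's line, at (257,157) px, is within 1° of where it started, after two full turns. The probe top is still at 0.237 m and the hand is clear.

```bash
python3 -c "
from bench import *
print(hand_in())"
```

```text
the job is handed in; nothing more can be done
None
```

The retaining ring is loosened by two full turns and its white line is back within about 1° of where it started. The probe is still seated and the hand is clear. The rack and bottle have not moved. The jar did not show up in the last check, and I did not measure the nut, though nothing went near either. The job is handed in at about 31 s.

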